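Wind the decorating stand back to its index mark

TASK

The ratchet stand holding the turned dish has gone past its index mark. Flip the red pawl right over, clear of the teeth, so that it stays back, then use the black knob to turn the wheel backward (clockwise seen from above) until its yellow arrow points at the blue pointer on the white post, and finally flip the pawl back down onto the teeth so the stand is locked there. Leave the paint jar, spray can and brush where they are, and let go of everything at the end.

Things in the scene. Friction and masses are not known exactly. Their poses are not given: they have to be found in the camera images.
- stand: Fixed stand: round wooden base, 344 mm across, 18 mm thick. Origin on the table at its centre, under the wheel's upright axis. Seen along its own axes the pawl works on its -y side, with the pawl's pivot towards -x and its tip towards +x (the pivot line runs along y).
- wheel_axis (a point): Point on the wheel's upright axis at the height of the knob's middle (115 mm over the table). The wheel: steel disc 214 mm across, top at 46 mm, with a ring of 24 upward saw teeth 8 mm high near its rim (up to 54 mm), a wooden platter in the middle with a black dish fixed on it, 80 mm across, top at 84 mm.
- handle (a point): Middle of the upright black knob on the wheel: a round cylinder 22 mm across and 30 mm tall (100 to 130 mm over the table) on a thin stem, 62 mm from the wheel axis. The round knob can turn within a grip, so the gripper need not turn with the wheel.
- mark_tip (a point): Tip of the yellow arrow on the wheel's rim, 128 mm from the axis, 43 mm over the table, in the same direction from the axis as the knob.
- wheel (a joint): Wheel angle (rad), growing counter-clockwise seen from above (forward); 0 where the knob lies along the stand's +x. Backward (clockwise) makes it smaller. Stops at -0.1 and 3.0. Stiff: about 0.22 N m, 3.5 N at the knob, so it stays where it is left. The teeth block backward turning while the pawl is down.
- index_tip (a point): Tip of the blue pointer on the fixed white index post, 131 mm from the wheel axis, 43 mm over the table: where the yellow arrow must point. The post (26 mm wide, top at 51 mm) stands on the base at a different place round the wheel each time, always clockwise of the arrow at the start by 0.6 to 2.2 rad.
- lift_pin (a point): Middle of the pawl's lifting pin: an orange round bar 12 mm thick and 42 mm long, lying level along the pivot line and sticking out sideways from the red pawl, away from the wheel. 70 mm from the pivot line. About 66 to 72 mm over the table when down. Free space of 40 mm beneath it.
- pawl_pivot (a point): Point on the pawl's level pivot line (66 mm over the table) opposite the middle of the lifting pin, 70 mm from it: the pin swings round this point in the upright plane through both.
- pawl (a joint): Pawl angle (rad): 0 to about 0.11 lying down on the teeth (the red arm is then level), 1.57 straight up, 2.2 turned right over against its stop. It hangs free (about 90 g): short of upright it falls back on the teeth, beyond about 1.7 it falls over and stays back at its stop.
- paint_jar: Bystander: green paint jar with white lid, 60 mm across, 75 mm tall, origin under its centre. Leave alone.
- spray_can: Bystander: black spray can with white cap and paper band, 52 mm across, 165 mm tall, origin under its centre. Leave alone.
- brush: Bystander: brush with blue handle lying on the table, 190 mm long, along its own x, about 20 mm thick. Leave alone.

How it is judged:
By the outcome, as a careful person would: the job done as asked, in the order asked, and still so for the second after the job is handed in, with the robot touching nothing.
It also fails if it takes over 64 s, if anything falls off the work surface, if the arm or the gripper's body presses on something with over 40 N, if the wrist force passes 120 N, or if a joint passes its speed limit or range.

ROBOT

A 7-joint arm with a two-finger parallel gripper is mounted at the origin on the work surface. World frame = base frame: x ahead of the robot, y to its left, z up, the work surface at z = 0. Lengths are in m, angles in rad, forces in N, time in s.
With the tool pointing down it reaches from about 0.4 to 0.85 m from the base axis. Payload 4.5 kg.
Tool frame: the origin (TCP) lies midway between the tips of the shut fingers; the grasp point (between the pads) lies 19 mm behind it (manip.hold_point_z is the distance from the TCP to the grasp point, in m); z points along the fingers, y is the direction in which the jaws open and shut (so a half turn about z gives the same grasp; the last joint's range is limited). The gripper opens to 85 mm and grips with 20 to 120 N. Pads are 22 mm wide; open, the fingers measure 114 mm over their backs; the gripper's body (76 mm by 85 mm) begins 54 mm behind the grasp point. The pads swing forward as they close: fully open they stand 13 mm farther back than shut.
Start: joints at [1.184, 0.689, -0.195, 1.565, 0.157, 0.902, -0.215], TCP at [0.255, -0.57, 0.231] pointing down, gripper open.
Joint ranges: [-3.01, 3.01], [-0.46, 2.08], [-1.47, 1.51], [0.13, 2.56], [-1, 4.14], [0.04, 2.09], [-2.66, 2.66]. Speed limits (rad/s): [2.57, 2.57, 3.14, 3.14, 3.14, 3.14, 3.14].

INTERFACE

Orientations are given as a 3x3 rotation matrix whose columns are the frame's x, y, z axes.
In Python, from cell import manip gives the robot as it stands. Calls block until the motion is done:
- manip.reach(position, orientation): joint-space move of the TCP to a pose.
- manip.movel(position, rot=None, speed=0.15): straight line of the TCP; rot=None keeps the orientation; speed is the mean speed in m/s.
- manip.set_joints(angles): joint-space move.
- manip.gripper_open() and manip.grasp(squeeze=None): open the fingers fully, or close them until they stop; squeeze is the grip in N (None keeps the last).
- manip.wait(seconds).
- manip.solve_ik(position, orientation): joint angles nearest the present ones, or None.
- manip.camera(name): name is "side" or "top" or "wrist"; returns a dict with "image" (400x640x3 uint8, blue, green, red), "K" (3x3 intrinsics, pixels), "dist_coeffs" ([k1, k2, p1, p2, k3] as OpenCV has them; the pictures are not rectified), "world_from_camera" (4x4, takes a point from camera to world coordinates); the wrist camera has in their place "hand_eye" (4x4, takes a point from camera to tool coordinates, whose origin is the TCP and whose axes are the flange's). Camera axes: x right, y down, z forward; pixel columns grow to the right and rows downward; lengths in m; the calibration is good to about 2 mm. A picture is of the moment at which its call begins: read the wrist's pose just before it. There is no depth.
A pose or a line that the arm cannot do raises manip.Unreachable and nothing moves.
- manip.finish_job(): hands the job in, once; it reports no verdict.
Readings, each from a call of its own:
- manip.read_t(): time.
- manip.read_joint_positions(): joint angles.
- manip.read_qvel(): joint speeds.
- manip.read_joint_efforts(): joint torques, N m.
- manip.read_tcp_pos(): TCP position.
- manip.read_ee_rot(): TCP orientation.
- manip.read_contact_force(): force on the tool from outside, world axes, zero at the start.
- manip.read_wrist_torque(): the same for the moment, N m.
- manip.read_opening(): opening from 0.0 (shut) to 1.0 (fully open).
Only numpy, scipy, OpenCV 4.12 (cv2) and the standard library are available. Lean on these libraries where they do the work, as an engineer would, in place of code of your own. Each camera call takes 0.05 s, during which the arm holds its last target. There are 200 camera calls.

## Working session

There is one attempt and no reset: what is moved stays moved. The work goes in short steps, each a Python script; the robot and the scene stay as the last script left them, time stands still between calls to the robot, and variables do not carry over. Pictures are saved under pics/ and viewed, about 8 in all and at most 12, crops included, and the job is handed in when it is done.

```bash
mkdir -p pics; ls; cat > h.py <<'E'
import numpy as np, cv2
from cell import manip
def snap(n,name):
    c=manip.camera(n); cv2.imwrite(f'pics/{name}.png',c['image'])
    np.savez(f'pics/{name}.npz',K=c['K'],d=c['dist_coeffs'],T=c.get('world_from_camera',np.eye(4))); return c
def ray(name,u,v):
    z=np.load(f'pics/{name}.npz'); K,d,T=z['K'],z['d'],z['T']
    p=cv2.undistortPoints(np.array([[[u,v]]],float),K,d)[0,0]
    return T[:3,3],T[:3,:3]@np.array([p[0],p[1],1])
def at_z(name,u,v,h):
    o,r=ray(name,u,v); return o+r*(h-o[2])/r[2]
def proj(name,P):
    z=np.load(f'pics/{name}.npz'); T=np.linalg.inv(z['T'])
    return cv2.projectPoints(np.array(P,float).reshape(-1,1,3),cv2.Rodrigues(T[:3,:3])[0],T[:3,3],z['K'],z['d'])[0][:,0]
E
python3 - <<'E'
from h import *
for n in('top','side'):
    c=snap(n,n+'0'); print(n,c['world_from_camera'].round(3).tolist())
print(manip.read_t())
E
```

```text
pics
top [[-0.014, -0.997, 0.082, 0.457], [-1.0, 0.014, 0.005, -0.0], [-0.006, -0.082, -0.997, 1.586], [0.0, 0.0, 0.0, 1.0]]
side [[-0.841, -0.299, 0.45, 0.029], [-0.54, 0.481, -0.691, 0.819], [-0.01, -0.824, -0.566, 0.781], [0.0, 0.0, 0.0, 1.0]]
0.1
```

View pics/top0.png

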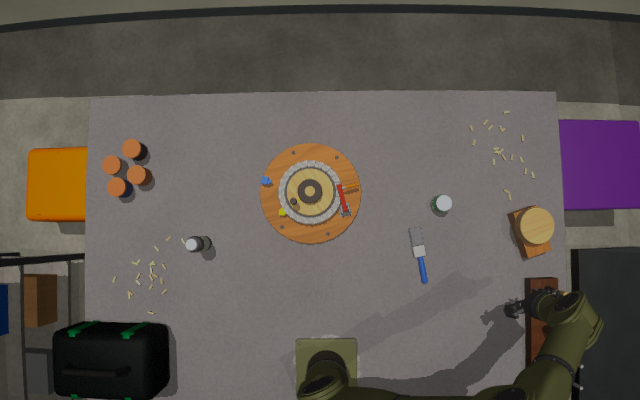

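View pics/side0.png

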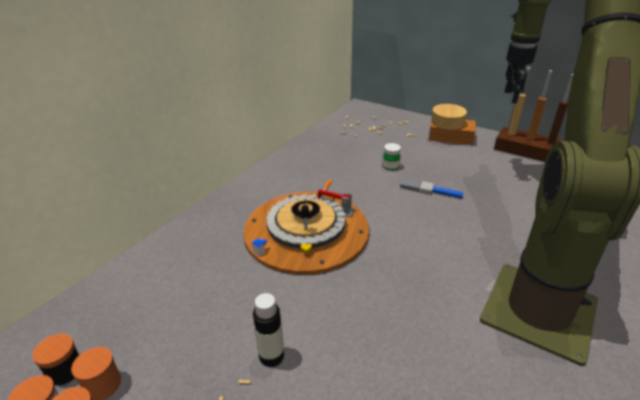

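The top view shows the stand centred near (310,193), with the arrow at (283,212), the blue pointer at (267,181) and the pawl near (345,200). I'll enlarge both views.

```bash
python3 - <<'E'
from h import *
a=cv2.imread('pics/top0.png')[135:250,250:370];b=cv2.imread('pics/side0.png')[175:275,240:375]
a=cv2.resize(a,None,fx=5,fy=5,interpolation=cv2.INTER_CUBIC);cv2.imwrite('pics/top0c.png',a)
print(at_z('top0',310,193,.018),at_z('top0',283,212,.043),at_z('top0',267,181,.043))
E
```

```text
[0.59354701 0.04636814 0.018     ] [0.5293766  0.13601922 0.043     ] [0.63367784 0.18888483 0.043     ]
```

View pics/top0c.png

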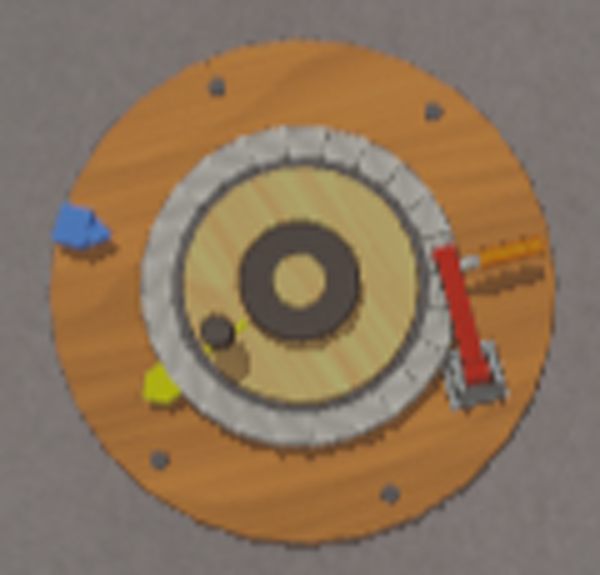

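Crop readings: base centre at (302,292), arrow tip at about (143,390), pointer tip at about (110,230), pin from (482,262) to (545,243), arm from (478,380) to (446,250), knob at (217,332). Next is a first estimate and a closer wrist look.

```bash
python3 - <<'E'
from h import *
f=lambda u,v,h:at_z('top0',250+(u-2)/5,135+(v-2)/5,h)
C=f(302,292,.018);print('C',C,'wheelC',f(300,280,.084))
for n,u,v,h,r in[('arrow',143,390,.043,128),('idx',110,230,.043,131),('knob',217,332,.13,62)]:
    p=f(u,v,h);d=(p-C)[:2];print(n,p,np.hypot(*d)*1e3,r,np.arctan2(d[1],d[0]))
a,b=f(482,262,.069),f(545,243,.069);m=(a+b)/2;print('pin',a,b,m,np.linalg.norm(a-b),np.arctan2(-(a-b)[0],(a-b)[1]))
p,q=f(478,380,.075),f(446,250,.08);print('arm',p,q,np.arctan2(*(q-p)[1::-1]))
c=manip.camera('wrist');print(c['hand_eye'].round(3).tolist(),c['K'].tolist(),manip.read_ee_rot().round(2).tolist())
yaw=.25;R0=manip.read_ee_rot()
for k in range(4):
    t=yaw+k*np.pi/2
    y=np.array([np.cos(t),np.sin(t),0]);z=np.array([0,0,-1]);x=np.cross(y,z);R=np.c_[x,y,z]
    for P in(m+[0,0,-.019],m+[-.11,-.03,.05],C+[0,0,.3],C+[0.05,.1,.1]):
        s=manip.solve_ik(P,R);print(k,None if s is None else np.round(s,2))
E
```

```text
C [0.59354701 0.04636814 0.018     ] wheelC [0.59563748 0.04560581 0.084     ]
arrow [0.52759374 0.15200691 0.043     ] 124.5366699532285 128 2.1289124925392287
idx [0.63478504 0.17345304 0.043     ] 133.6081738394337 131 1.2570240156512553
knob [0.55941338 0.09665097 0.13      ] 60.773905834178464 62 2.1671744426205577
pin [ 0.60714423 -0.07318474  0.069     ] [ 0.61906978 -0.11471151  0.069     ] [ 0.613107   -0.09394812  0.069     ] 0.043205222540077755 0.27965181078699575
arm [ 0.52962678 -0.06891684  0.075     ] [ 0.6142267  -0.04939644  0.08      ] 0.2267690317231697
[[0.0, -0.952, -0.306, 0.078], [1.0, -0.0, 0.001, 0.001], [-0.001, -0.306, 0.952, -0.144], [0.0, 0.0, 0.0, 1.0]] [[332.04356240442183, 0.0, 319.8543777275578], [0.0, 332.04356240442183, 196.8035303960956], [0.0, 0.0, 1.0]] [[0.91, 0.41, -0.0], [0.41, -0.91, 0.0], [-0.0, -0.0, -1.0]]
0 [ 0.28  0.95 -0.36  1.69  0.54  0.6  -0.15]
0 [ 0.39  0.75 -0.39  1.98  0.55  0.52 -0.14]
0 [ 0.19  0.61 -0.62  1.53  0.38  1.13 -0.26]
0 [-0.06  0.9  -0.45  1.54  0.48  0.82 -0.45]
1 [ 0.42  1.   -0.65  1.69  0.84  0.75  1.17]
1 [ 0.61  0.84 -0.78  1.97  0.9   0.73  1.09]
1 [ 0.38  0.72 -1.04  1.52  0.64  1.27  1.08]
1 [ 0.13  1.01 -0.87  1.52  0.86  1.03  0.84]
2 [-0.11  0.96  0.34  1.72 -0.54  0.56 -2.32]
2 [-0.03  0.76  0.31  2.   -0.49  0.45 -2.25]
2 [-0.72  0.89  1.3   1.58 -0.87  1.36 -2.21]
2 [-0.58  0.95  0.58  1.57 -0.65  0.82 -2.63]
3 [ 0.1   0.93 -0.03  1.7   0.05  0.51 -1.29]
3 [ 0.19  0.73 -0.06  1.99  0.09  0.43 -1.26]
3 [-0.06  0.56 -0.17  1.54  0.1   1.05 -1.57]
3 [-0.31  0.87  0.03  1.55 -0.04  0.72 -1.58]
```

```bash
cat >> h.py <<'E'
def Ry(t):
    y=np.array([np.cos(t),np.sin(t),0]);z=np.array([0,0,-1.]);return np.c_[np.cross(y,z),y,z]
def wsnap(name):
    T=np.eye(4);T[:3,:3]=manip.read_ee_rot();T[:3,3]=manip.read_tcp_pos()
    c=snap('wrist',name);np.savez(f'pics/{name}.npz',K=c['K'],d=c['dist_coeffs'],T=T@c['hand_eye'])
E
python3 - <<'E'
from h import *
manip.reach([.60,.03,.27],Ry(.25)); wsnap('w1')
a=cv2.imread('pics/w1.png');cv2.imwrite('pics/w1b.png',cv2.resize(a,(800,500)))
print(manip.read_t(),manip.read_tcp_pos())
C=np.array([.594,.046,0]);print(proj('w1',[C+[0,0,.084],[.613,-.094,.069],[.528,.152,.043],[.635,.173,.043]]))
E
```

```text
2.6583 [0.600084   0.02847636 0.26982903]
[[318.43038858 151.57294937]
 [305.08684762 268.2136779 ]
 [280.92213323  27.97897223]
 [388.05183509  34.41400492]]
```

View pics/w1b.png

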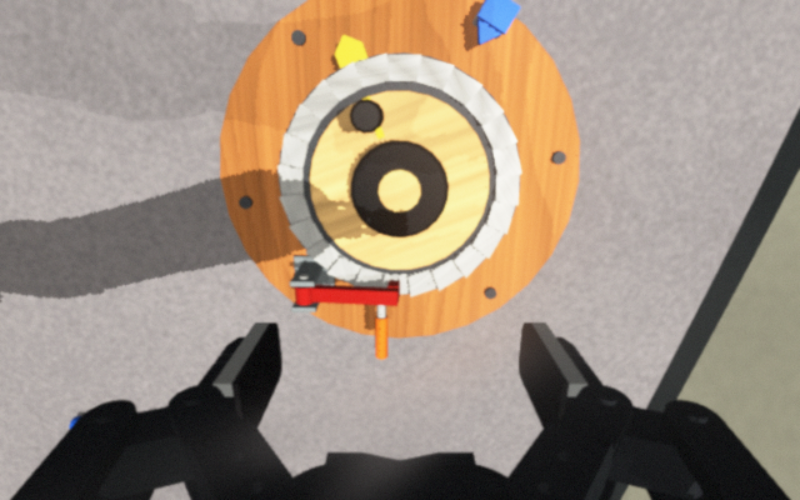

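The wrist view agrees with the estimates within about 2 px: dish centre at (319,150), pin middle at (305,270) in raw pixels. Next step: grasp the pin and flip the pawl.

```bash
cat >> h.py <<'E'
YAW=.26; X=np.array([np.cos(YAW),np.sin(YAW),0]); H=np.array([0,0,manip.hold_point_z])
PIN=np.array([.613,-.096,.069]); PIV=PIN-.07*X; PIV[2]=.066
def pinpos(a): return PIV+.07*(np.cos(a)*X+np.array([0,0,np.sin(a)]))
E
python3 - <<'E'
from h import *
f=lambda u,v,h:at_z('w1',u/1.25,v/1.25,h)
C=f(399,188,.084);print('C',C)
for n,u,v,h in[('knob',367,116,.13),('idx',484,45,.043),('arrow',343,36,.043),('pa',382,318,.069),('pb',381,358,.069)]:
    p=f(u,v,h);d=(p-C)[:2];print(n,p,np.hypot(*d),np.arctan2(d[1],d[0]))
R=Ry(YAW)
manip.reach(pinpos(.04)+[0,0,.07]-H,R)
manip.movel(pinpos(.04)-H,R,.12)
manip.grasp(20);print('open',manip.read_opening(),manip.read_contact_force())
for a in np.linspace(.04,2.0,7)[1:]:
    manip.movel(pinpos(a)-H,R,.12);print(a.round(2),manip.read_opening(),manip.read_contact_force().round(1))
wsnap('w2');print(manip.read_t())
cv2.imwrite('pics/w2b.png',cv2.imread('pics/w2.png'))
E
```

```text
C [0.59445688 0.04733194 0.084     ]
knob [0.56071639 0.09599793 0.13      ] 0.05921823504988943 2.177016536627967
idx [0.63460461 0.17136449 0.043     ] 0.13036837414991412 1.257752456334951
arrow [0.52174465 0.14965482 0.043     ] 0.12552705198560812 2.188611418983417
pa [ 0.60939091 -0.07626703  0.069     ] 0.12449790849682654 -1.4505527410829322
pb [ 0.61837173 -0.11807319  0.069     ] 0.16712502959102976 -1.4272078883834547
open 0.12774873898269107 [0.77737606 0.44570421 0.34704393]
0.37 0.12906300060909331 [ 1.7  0.4 -0.1]
0.69 0.13172944672510822 [3.2 1.6 3.3]
1.02 0.1341372295197938 [3.7 3.2 6. ]
1.35 0.12981237543181287 [ 3.2  4.1 10.5]
1.67 0.13282631331688832 [-3.2  2.2 10.7]
2.0 0.12316787892972406 [-4.1  4.8  4.7]
6.9583
```

View pics/w2b.png

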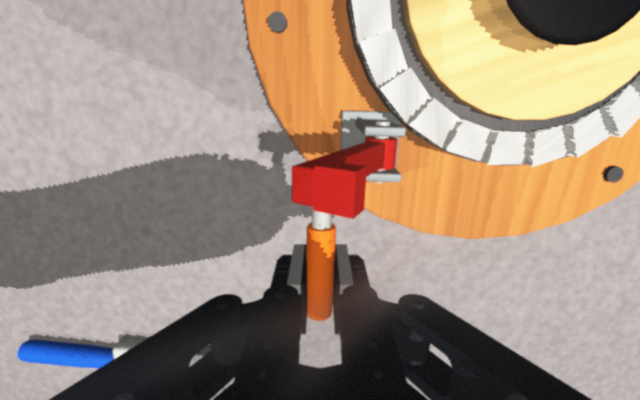

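The pin is held at opening 0.12 and the pawl is past upright. Next I release it, check that it stays back, and go to the knob.

```bash
cat >> h.py <<'E'
C=np.array([.5943,.0468,0])
def knob(a): return C+[.062*np.cos(a),.062*np.sin(a),.115]
E
python3 - <<'E'
from h import *
manip.gripper_open(); manip.movel(pinpos(2.0)-H+[0,0,.08],None,.2)
manip.reach(knob(2.18)-H+[0,0,.08],Ry(.2)); wsnap('w3')
manip.movel(knob(2.18)-H,None,.12); manip.grasp(30)
print('open',manip.read_opening(),manip.read_contact_force())
snap('top','top3');snap('side','side3');print(manip.read_t())
s=cv2.resize(cv2.imread('pics/side3.png')[170:290,240:400],None,fx=2.5,fy=2.5)
w=cv2.resize(cv2.imread('pics/w3.png'),(480,300));cv2.imwrite('pics/c3.png',np.vstack([cv2.resize(s,(480,360))[:300],w]))
E
```

```text
open 0.24645326158048397 [-0.31759528 -0.36408958  3.60159083]
10.675
```

View pics/c3.png

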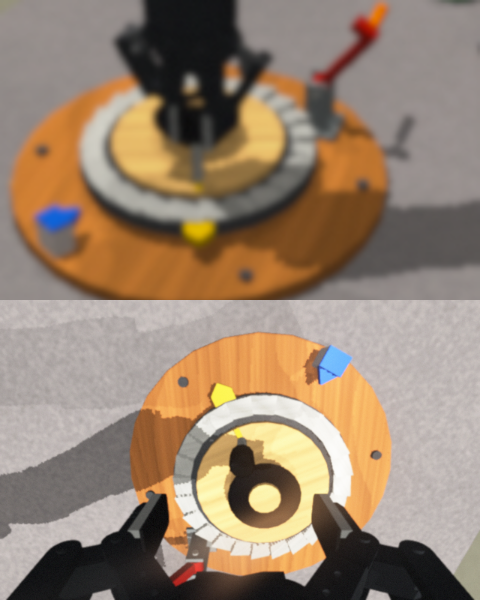

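The pawl lies back against its stop and the knob is gripped (opening 0.246, about 22 mm). Now I turn the wheel back to the index.

```bash
python3 - <<'E'
from h import *
for a in np.linspace(2.18,1.2577,6)[1:]:
    manip.movel(knob(a)-H,None,.08);print(a.round(2),manip.read_opening().round(3),manip.read_contact_force().round(1))
manip.wait(.3);p=manip.read_tcp_pos()-C;print(np.arctan2(p[1],p[0]),np.hypot(*p[:2]),manip.read_t())
manip.gripper_open();manip.movel(knob(1.2577)-H+[0,0,.05],None,.15)
manip.reach([.60,.06,.22],Ry(.25));wsnap('w4')
a=cv2.imread('pics/w4.png');np.save('pics/p',proj('w4',[C+[.128*np.cos(1.2577),.128*np.sin(1.2577),.043],C+[0,0,.084],knob(1.2577)+[0,0,.015]]))
P=np.load('pics/p.npy');print(P,manip.read_t())
u,v=P[0].astype(int);x0,y0=max(u-60,0),max(v-40,0);print(x0,y0)
cv2.imwrite('pics/w4c.png',cv2.resize(a[y0:y0+180,x0-40:x0+140],None,fx=3.3,fy=3.3,interpolation=cv2.INTER_CUBIC))
E
```

```text
Traceback (most recent call last):
AttributeError: 'float' object has no attribute 'round'
```

Only the first step (to 1.9955) ran. I'll continue from there.

```bash
python3 - <<'E'
from h import *
for a in np.linspace(2.18,1.2577,6)[2:]:
    manip.movel(knob(a)-H,None,.08);print(a.round(2),manip.read_opening(),manip.read_contact_force().round(1))
manip.wait(.3);p=manip.read_tcp_pos()-C;print(np.arctan2(p[1],p[0]),np.hypot(*p[:2]),manip.read_t())
manip.gripper_open();manip.movel(knob(1.2577)-H+[0,0,.05],None,.15)
manip.reach([.60,.06,.24],Ry(.25));wsnap('w4')
a=cv2.imread('pics/w4.png');np.save('pics/p',proj('w4',[C+[.128*np.cos(1.2577),.128*np.sin(1.2577),.043],C+[0,0,.084],knob(1.2577)+[0,0,.015]]))
P=np.load('pics/p.npy');print(P,manip.read_t())
u,v=P[0].astype(int);x0,y0=max(u-100,0),max(v-40,0);print(x0,y0)
cv2.imwrite('pics/w4c.png',cv2.resize(a[y0:y0+180,x0:x0+180],None,fx=3.3,fy=3.3,interpolation=cv2.INTER_CUBIC))
E
```

```text
1.81 0.2493907533343383 [-7.7  3.5  8.4]
1.63 0.2437294862405269 [-6.1  6.1  6.2]
1.44 0.24426111648186705 [-4.   6.8  3.8]
1.26 0.24329932300530932 [-4.   5.5  1.5]
1.3061771236636264 0.0651296549762063 12.4333
[[382.55292664  68.36550143]
 [311.3387716  188.53011053]
 [352.82708502 139.45132054]] 14.1083
282 28
```

View pics/w4c.png

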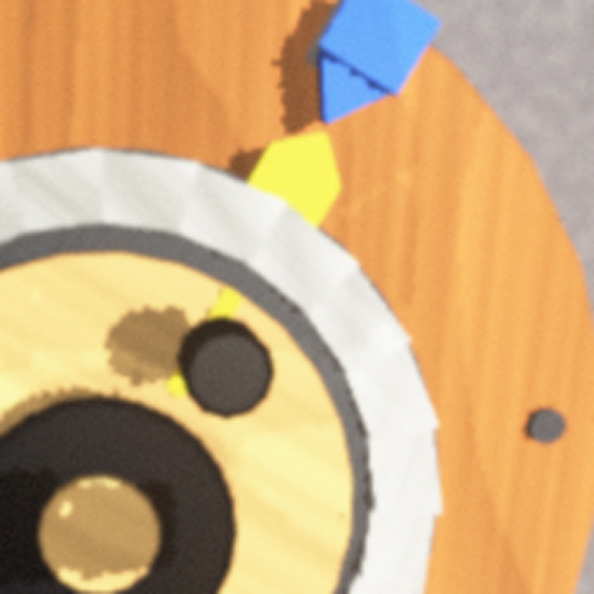

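In the crop the arrow tip is at (326,132), the pointer tip at (326,122) and the knob top at (226,366). I'll compute both angles.

```bash
python3 - <<'E'
from h import *
f=lambda u,v,h:at_z('w4',282+(u-1.2)/3.3,28+(v-1.2)/3.3,h)
Cm=f(99,535,.084);print(Cm)
for n,u,v,h in[('arrow',327,132,.043),('idx',326,123,.043),('knob',226,366,.13),('ab1',249,182,.043),('ab2',319,226,.043)]:
    p=f(u,v,h);r=[]
    for c in(C,Cm):
        d=(p-c)[:2];r+=[np.hypot(*d).round(4),np.arctan2(d[1],d[0]).round(4)]
    print(n,r)
E
```

```text
[0.59485866 0.04570075 0.084     ]
arrow [np.float64(0.1276), np.float64(1.2723), np.float64(0.1285), np.float64(1.279)]
idx [np.float64(0.1295), np.float64(1.285), np.float64(0.1304), np.float64(1.2914)]
knob [np.float64(0.0615), np.float64(1.2922), np.float64(0.0624), np.float64(1.3056)]
ab1 [np.float64(0.1048), np.float64(1.3849), np.float64(0.1058), np.float64(1.392)]
ab2 [np.float64(0.1054), np.float64(1.15), np.float64(0.1062), np.float64(1.159)]
```

The arrow and pointer are aligned within about 0.01 rad, which is the limit of pixel reading. Now I flip the pawl back down.

```bash
python3 - <<'E'
from h import *
R=Ry(YAW)
manip.reach(pinpos(2.2)+[0,0,.08]-H,R)
manip.movel(pinpos(2.2)-H,R,.12)
manip.grasp(20);print('open',manip.read_opening(),manip.read_contact_force())
for a in np.linspace(2.2,.12,7)[1:]:
    manip.movel(pinpos(a)-H,R,.12);print(a.round(2),manip.read_opening(),manip.read_contact_force().round(1))
manip.gripper_open();manip.wait(.3)
manip.movel(pinpos(.12)+[0,0,.12]-H,None,.2)
manip.reach([.60,.05,.27],Ry(.25));wsnap('w5');manip.reach([.62,.09,.20],Ry(.25));wsnap('w6');print(manip.read_t())
a=cv2.imread('pics/w5.png')[:300,120:520]
P=proj('w6',[C+[.13*np.cos(1.27),.13*np.sin(1.27),.043]])[0];print(P)
u,v=P.astype(int);x0,y0=u-50,max(v-50,0);print(x0,y0)
b=cv2.resize(cv2.imread('pics/w6.png')[y0:y0+100,x0:x0+100],(400,400),interpolation=cv2.INTER_CUBIC)
cv2.imwrite('pics/c6.png',np.hstack([np.vstack([a,np.zeros((100,400,3),np.uint8)]),b]))
E
```

```text
open 0.13108947734926038 [ 1.11586436 -0.38261693  0.90219581]
1.85 0.12900745907214808 [-1.  -1.9  4.7]
1.51 0.12895392406497522 [ 0.6 -2.5  5.7]
1.16 0.13580088863176681 [ 1.9 -3.7  4.8]
0.81 0.12780031752056037 [ 2.6 -4.9  1. ]
0.47 0.13228852697735027 [ 4.  -5.7  0.1]
0.12 0.12814645238747763 [ 4.5 -5.5 -0.7]
21.5667
[359.6336992   90.77509129]
309 40
```

View pics/c6.png

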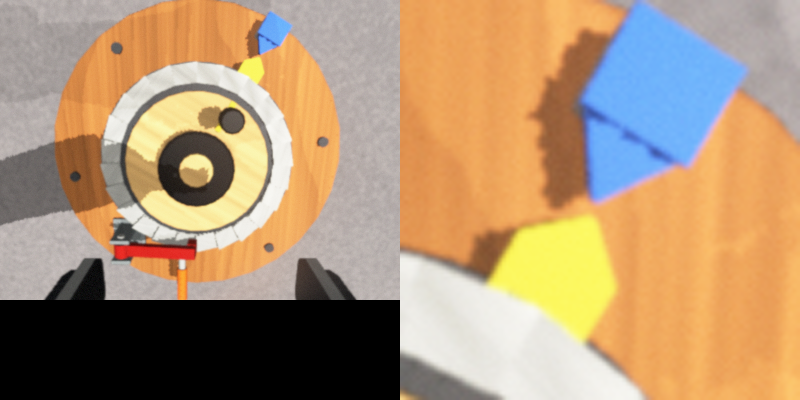

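```bash
python3 - <<'E'
from h import *
print(manip.read_contact_force().round(1),manip.read_opening(),manip.read_t()); manip.finish_job()
E
```

```text
[-0.1  0.5  0.2] 0.9993309242089786 21.5667
the job is handed in; nothing more can be done
```

The stand is back on its index mark with the pawl down on the teeth, and I handed the job in at 21.6 s of the 64 s allowed.

- **Pawl over:** I gripped the orange pin, swung the pawl right over and let go. A picture before turning the wheel showed it lying back at its stop.
- **Wheel:** I turned it about 0.9 rad clockwise by the knob, then released the knob.
- **Pawl back:** I swung the pawl down and released it. The last picture shows it lying level on the teeth.

**Last checks:**
- The yellow arrow tip sits directly opposite the blue pointer. Pixel readings put it about 0.01 rad (roughly 1.4 mm) clockwise of the pointer. That is about the limit of what I could read, so I did not correct it.
- The pointer's angle read 1.258 rad from farther away and about 1.285 rad close up. I judged the alignment from the two tips seen together in the close pictures.
- The gripper ended open and clear of the stand, with wrist force at about 0.5 N.
- I did not move near the jar, can or brush, but I took no final picture of them.

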